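Load the router's tool rack in program order

TASK

The four cutter chucks stand on the wooden setup stand in the order the cutting program will call them, the first one at the left as seen from the robot. Move them all to the empty aluminium tool rack and keep that order, the first one going into the pot next to the tool length setter and the rest following on away from it. Lower each chuck in, taper down, until its flange sits on the pot (do not drop it), and let go.

Things in the scene. Friction and masses are not known exactly. Their poses are not given: they have to be found in the camera images.
- tool_a: Steel taper chuck in pot_a, taper down, cutter a flat disc 34 mm wide. Origin on its axis at the flange's underside, z up; yaw random, no matter. Below: taper 32 mm wide, 18 mm at 48 mm down; 13 mm pull stud ends 72 mm down. Above: flange 50 mm wide, 0-16 mm; neck 36 mm wide to 30 mm; dark nut 42 mm wide, 30-52 mm (grip here, about 44 mm up); cutter to 73 mm. About 0.6 kg.
- tool_b: Steel taper chuck in pot_b, taper down, cutter a round-ended finger 12 mm wide. Origin on its axis at the flange's underside, z up; yaw random, no matter. Below: taper 32 mm wide, 18 mm at 48 mm down; 13 mm pull stud ends 72 mm down. Above: flange 50 mm wide, 0-16 mm; neck 36 mm wide to 30 mm; dark nut 42 mm wide, 30-52 mm (grip here, about 44 mm up); cutter to 76 mm. About 0.6 kg.
- tool_c: Steel taper chuck in pot_c, taper down, cutter a pointed cone 29 mm wide. Origin on its axis at the flange's underside, z up; yaw random, no matter. Below: taper 32 mm wide, 18 mm at 48 mm down; 13 mm pull stud ends 72 mm down. Above: flange 50 mm wide, 0-16 mm; neck 36 mm wide to 30 mm; dark nut 42 mm wide, 30-52 mm (grip here, about 44 mm up); cutter to 76 mm. About 0.6 kg.
- tool_d: Steel taper chuck in pot_d, taper down, cutter a 30 mm disc with a 13 mm bearing on top. Origin on its axis at the flange's underside, z up; yaw random, no matter. Below: taper 32 mm wide, 18 mm at 48 mm down; 13 mm pull stud ends 72 mm down. Above: flange 50 mm wide, 0-16 mm; neck 36 mm wide to 30 mm; dark nut 42 mm wide, 30-52 mm (grip here, about 44 mm up); cutter to 74 mm. About 0.6 kg.
- pot_a: Fixed white plastic pot of the wooden setup stand, where tool_a starts. Foot 62 mm square, sleeve 58 mm wide, bore 36 mm, 82 mm high. Origin: centre of its underside, 8 mm above the bench. The four form a row at 76 mm spacing along their y axis, +y to the robot's left (turned at most 0.18 rad); which is where in the row varies.
- pot_b: Fixed white plastic pot of the wooden setup stand, where tool_b starts. Foot 62 mm square, sleeve 58 mm wide, bore 36 mm, 82 mm high. Origin: centre of its underside, 8 mm above the bench. The four form a row at 76 mm spacing along their y axis, +y to the robot's left (turned at most 0.18 rad); which is where in the row varies.
- pot_c: Fixed white plastic pot of the wooden setup stand, where tool_c starts. Foot 62 mm square, sleeve 58 mm wide, bore 36 mm, 82 mm high. Origin: centre of its underside, 8 mm above the bench. The four form a row at 76 mm spacing along their y axis, +y to the robot's left (turned at most 0.18 rad); which is where in the row varies.
- pot_d: Fixed white plastic pot of the wooden setup stand, where tool_d starts. Foot 62 mm square, sleeve 58 mm wide, bore 36 mm, 82 mm high. Origin: centre of its underside, 8 mm above the bench. The four form a row at 76 mm spacing along their y axis, +y to the robot's left (turned at most 0.18 rad); which is where in the row varies.
- rack: Fixed, empty at first: aluminium plate 70 x 310 x 8 mm with four white pots (58 mm wide, bore 36 mm, 76 mm deep). Origin: centre of its underside, on the bench. Pot axes at x = 0, y = +114, +38, -38, -114 mm; a seated chuck's origin is at z = 90 mm. +y to the robot's left, turned at most 0.18 rad. Stand and rack lie one behind the other, either nearer the robot.
- setter: Tool length setter, fixed: upright aluminium cylinder, foot 50 mm wide, 62 mm high, steel plunger on top. On the bench in line with the rack, 76 mm beyond the axis of one end pot (y = +190 or -190 mm in the rack's frame); a low grey tub of collets stands at the other end. Origin: centre of its underside.
Mind the look-alikes: they are no part of the job. What is shaped like the tool_b but blue or purple is not meant.

How it is judged (in metres and radians):
At the end, for the whole second after the job is handed in: All four chucks are upright (within 0.1 rad), released and at rest in the rack's pots, flange seated on the rim (within 4 mm in height, within 10 mm of the pot row), and counted from the length setter outwards they follow the order in which they stood on the stand from left to right (+y end first) (z of tool_a in the frame of rack between 0.086 and 0.094 m and x of tool_a in the frame of rack between -0.01 and 0.01 m and angle between each of tool_a, tool_b, tool_c, tool_d's own z axis and vertical below 0.1 rad and linear speed of each of tool_a, tool_b, tool_c, tool_d below 0.02 m/s and contact force between the fingers and tool_a below 0.1 N and z of tool_b in the frame of rack between 0.086 and 0.094 m and x of tool_b in the frame of rack between -0.01 and 0.01 m and contact force between the fingers and tool_b below 0.1 N and z of tool_c in the frame of rack between 0.086 and 0.094 m and x of tool_c in the frame of rack between -0.01 and 0.01 m and contact force between the fingers and tool_c below 0.1 N and z of tool_d in the frame of rack between 0.086 and 0.094 m and x of tool_d in the frame of rack between -0.01 and 0.01 m and contact force between the fingers and tool_d below 0.1 N and ((y of pot_a in the frame of pot_b above 0 m and ((horizontal distance between tool_a and setter below 0.114 m and horizontal distance between tool_b and setter above 0.114 m) or (horizontal distance between tool_a and setter below 0.19 m and horizontal distance between tool_b and setter above 0.19 m) or (horizontal distance between tool_a and setter below 0.266 m and horizontal distance between tool_b and setter above 0.266 m))) or (y of pot_a in the frame of pot_b below 0 m and ((horizontal distance between tool_b and setter below 0.114 m and horizontal distance between tool_a and setter above 0.114 m) or (horizontal distance between tool_b and setter below 0.19 m and horizontal distance between tool_a and setter above 0.19 m) or (horizontal distance between tool_b and setter below 0.266 m and horizontal distance between tool_a and setter above 0.266 m)))) and ((y of pot_a in the frame of pot_c above 0 m and ((horizontal distance between tool_a and setter below 0.114 m and horizontal distance between tool_c and setter above 0.114 m) or (horizontal distance between tool_a and setter below 0.19 m and horizontal distance between tool_c and setter above 0.19 m) or (horizontal distance between tool_a and setter below 0.266 m and horizontal distance between tool_c and setter above 0.266 m))) or (y of pot_a in the frame of pot_c below 0 m and ((horizontal distance between tool_c and setter below 0.114 m and horizontal distance between tool_a and setter above 0.114 m) or (horizontal distance between tool_c and setter below 0.19 m and horizontal distance between tool_a and setter above 0.19 m) or (horizontal distance between tool_c and setter below 0.266 m and horizontal distance between tool_a and setter above 0.266 m)))) and ((y of pot_a in the frame of pot_d above 0 m and ((horizontal distance between tool_a and setter below 0.114 m and horizontal distance between tool_d and setter above 0.114 m) or (horizontal distance between tool_a and setter below 0.19 m and horizontal distance between tool_d and setter above 0.19 m) or (horizontal distance between tool_a and setter below 0.266 m and horizontal distance between tool_d and setter above 0.266 m))) or (y of pot_a in the frame of pot_d below 0 m and ((horizontal distance between tool_d and setter below 0.114 m and horizontal distance between tool_a and setter above 0.114 m) or (horizontal distance between tool_d and setter below 0.19 m and horizontal distance between tool_a and setter above 0.19 m) or (horizontal distance between tool_d and setter below 0.266 m and horizontal distance between tool_a and setter above 0.266 m)))) and ((y of pot_b in the frame of pot_c above 0 m and ((horizontal distance between tool_b and setter below 0.114 m and horizontal distance between tool_c and setter above 0.114 m) or (horizontal distance between tool_b and setter below 0.19 m and horizontal distance between tool_c and setter above 0.19 m) or (horizontal distance between tool_b and setter below 0.266 m and horizontal distance between tool_c and setter above 0.266 m))) or (y of pot_b in the frame of pot_c below 0 m and ((horizontal distance between tool_c and setter below 0.114 m and horizontal distance between tool_b and setter above 0.114 m) or (horizontal distance between tool_c and setter below 0.19 m and horizontal distance between tool_b and setter above 0.19 m) or (horizontal distance between tool_c and setter below 0.266 m and horizontal distance between tool_b and setter above 0.266 m)))) and ((y of pot_b in the frame of pot_d above 0 m and ((horizontal distance between tool_b and setter below 0.114 m and horizontal distance between tool_d and setter above 0.114 m) or (horizontal distance between tool_b and setter below 0.19 m and horizontal distance between tool_d and setter above 0.19 m) or (horizontal distance between tool_b and setter below 0.266 m and horizontal distance between tool_d and setter above 0.266 m))) or (y of pot_b in the frame of pot_d below 0 m and ((horizontal distance between tool_d and setter below 0.114 m and horizontal distance between tool_b and setter above 0.114 m) or (horizontal distance between tool_d and setter below 0.19 m and horizontal distance between tool_b and setter above 0.19 m) or (horizontal distance between tool_d and setter below 0.266 m and horizontal distance between tool_b and setter above 0.266 m)))) and ((y of pot_c in the frame of pot_d above 0 m and ((horizontal distance between tool_c and setter below 0.114 m and horizontal distance between tool_d and setter above 0.114 m) or (horizontal distance between tool_c and setter below 0.19 m and horizontal distance between tool_d and setter above 0.19 m) or (horizontal distance between tool_c and setter below 0.266 m and horizontal distance between tool_d and setter above 0.266 m))) or (y of pot_c in the frame of pot_d below 0 m and ((horizontal distance between tool_d and setter below 0.114 m and horizontal distance between tool_c and setter above 0.114 m) or (horizontal distance between tool_d and setter below 0.19 m and horizontal distance between tool_c and setter above 0.19 m) or (horizontal distance between tool_d and setter below 0.266 m and horizontal distance between tool_c and setter above 0.266 m))))); the robot touches nothing.
It fails at once if a chuck is dropped: it moves faster than 0.6 m/s (a free fall of about 18 mm) while the fingers do not touch it ((linear speed of tool_a above 0.6 m/s and contact force between the fingers and tool_a below 0.1 N) or (linear speed of tool_b above 0.6 m/s and contact force between the fingers and tool_b below 0.1 N) or (linear speed of tool_c above 0.6 m/s and contact force between the fingers and tool_c below 0.1 N) or (linear speed of tool_d above 0.6 m/s and contact force between the fingers and tool_d below 0.1 N)).
It also fails if it takes over 90 s, if anything falls off the work surface, if the arm or the gripper's body presses on something with over 40 N, if the wrist force passes 120 N, or if a joint passes its speed limit or range.

ROBOT

A 6-joint arm with a two-finger parallel gripper is mounted at the origin on the work surface. World frame = base frame: x ahead of the robot, y to its left, z up, the work surface at z = 0. Lengths are in m, angles in degrees, forces in N, time in s.
With the tool pointing down it reaches from about 0.375 to 0.9 m from the base axis. Payload 3.1 kg.
Tool frame: the origin (TCP) lies at the centre of the arm's flange, where the gripper is bolted on; the fingertips stand 182 mm ahead of it and the grasp point (between the pads) lies 164 mm ahead of it; x points along the fingers, z is the direction in which the jaws open and shut, and the axes are right-handed (so a half turn about x gives the same grasp; the last joint's range is limited). The gripper opens to 87 mm and grips with 3 to 60 N. Pads are 19 mm wide; open, the fingers measure 117 mm over their backs; the gripper's body (75 mm by 190 mm) begins 51 mm behind the grasp point.
Start: joints at [-77.894, 30.224, 82.088, -0, 67.689, -10.227], TCP at [0.238, -0.578, 0.405] pointing down, gripper open.
Joint ranges: [-176.69, 176.69], [-43.24, 126.21], [12.49, 139.97], [-82, 262], [0, 151.66], [-163.58, 163.58]. Speed limits (degrees/s): [159.86, 159.86, 180, 180, 180, 180].

INTERFACE

Orientations are given as a 3x3 rotation matrix whose columns are the frame's x, y, z axes.
In Python, from rig import bot gives the robot as it stands.
- The arm moves only by the shell command python3 -m crank 'ROWS' [OPENING]. ROWS is JSON, a list of rows, each an object with "offset": the shift along the tool's x, y, z in m, a list of three; "spin": the turn about the tool's x in rad. A call has 1 to 12 rows; each row shifts and turns the commanded pose from where the row before left it, along the tool's axes as they then stand; what a row does not reach is not made up. A row lasts 1/10 s, in which the tool goes at most 50 mm and 8.59 degrees, less where a joint would pass 70% of its speed; a pose out of reach is approached as far as the arm can. A call is refused whole if a number of a shift passes 0.05 or a number of a turn 0.15, either way. A call with a gripper value outside its range is refused whole. OPENING is the finger opening in m, from 0 to 0.087, set as the call begins (- or left out, the last holds). The fingers move at their own pace and stop on an object; the grip force is fixed at half the most. Time passes only in rows, so rows that do not move let the fingers close. It gives the time, the measured TCP pose, the force and the opening at its end, in the units of the state.
- bot.read_state(): the state, without advancing time (a new reading comes with each control period).
- bot.capture(name): name is "side" or "top" or "wrist"; returns a dict with "pixels" (400x640x3 uint8, blue, green, red), "depth" (400x640 float32, m along the optical axis (not along the pixel's ray), 0 where there is no reading), "K" (3x3 intrinsics, pixels), "world_to_cam" (4x4, takes a point from world to camera coordinates). Camera axes: x right, y up, looking along -z (the intrinsics and any distortion apply to the point x, -y, -z); pixel columns grow to the right and rows downward; lengths in m; the calibration is good to about 2 mm. A picture is of the moment at which its call begins.
- bot.hand_in(): hands the job in, once; it reports no verdict.
Trained networks look in a picture, given as the dict that the camera call returned (one of the last four; its "shot" number tells which), for a name from the list of things; names that differ only in an ending like _2 or _b are one class to them, and where a whole thing is asked for, a point or a joint stands for the part that bears it (a point fixed in the world has none). Each returns a list of dicts, best first, with "p" (0 to 1); they miss things now and then, are a little off and sometimes report something else, mostly with a low value. They report only what shows in the picture. A call takes as long as a camera call. They do not tell look-alikes from the thing itself.
- bot.regions_of(label, picture): "region" (400x640 bool, what is visible of it) and "extent" ([centre column, centre row, width, height] in pixels, round what is visible of it).
The state is a dict: "time_s": time; "joint_positions": joint angles; "qvel": joint speeds; "tau": joint torques, N m; "position": TCP position; "tcp_rot": TCP orientation; "force": force on the tool from outside, world axes, zero at the start; "moment": the same for the moment, N m; "opening": opening from 0.0 (shut) to 1.0 (fully open).
Only numpy, scipy, OpenCV 4.12 (cv2) and the standard library are available. Lean on these libraries where they do the work, as an engineer would, in place of code of your own. Each camera call takes 0.05 s, during which the arm holds its last target.

## Working session

There is one attempt and no reset: what is moved stays moved. The work goes in short steps, Python scripts to look and compute and a shell command to move; the robot and the scene stay as the last step left them, time stands still between calls to the robot, and variables do not carry over. Pictures are saved under pics/ and viewed, and the job is handed in when it is done.

```bash
ls -la; mkdir -p pics
python3 - <<'E'
from rig import bot
import cv2
s=bot.read_state();print(s)
for n in ("top","side","wrist"):
    p=bot.capture(n);cv2.imwrite(f"pics/{n}0.png",p["pixels"]);print(n,p["K"].tolist(),p["world_to_cam"].round(4).tolist(),[k for k in p])
E
```

```text
total 12
drwxr-xr-x  3 agent agent 4096 Dec  7 06:13 .
drwxr-xr-x 23 root  root  4096 Dec  7 06:13 ..
drwxr-xr-x  2 agent agent 4096 Dec  7 06:13 pics
{'time_s': 0.0, 'joint_positions': array([-7.78939447e+01,  3.02788541e+01,  8.21567141e+01, -8.81517454e-04,
        6.76896528e+01, -1.02252503e+01]), 'qvel': array([-0.1005869 , -0.0877578 , -0.01523084, -0.07010678,  0.04981158,
       -0.0547368 ]), 'tau': array([-1.66372942e-03, -4.40041888e+01, -1.76591885e+01,  6.32674573e-02,
        5.83116850e-02, -1.76825538e-04]), 'position': array([ 0.23744829, -0.57776252,  0.40377059]), 'tcp_rot': array([[-4.72267893e-04,  9.25000114e-01,  3.79966533e-01],
       [ 2.13392838e-03,  3.79966643e-01, -9.24997728e-01],
       [-9.99997612e-01,  3.73974642e-04, -2.15333004e-03]]), 'force': array([ 0.68635057, -0.17524348,  0.60861468]), 'moment': array([0.02322803, 0.01081274, 0.04548171]), 'opening': 0.9976212285688779}
top [[373.160901882194, 0.0, 312.8659464341066], [0.0, 373.160901882194, 197.25110323988454], [0.0, 0.0, 1.0]] [[-0.0255, -0.9996, 0.0098, -0.0679], [0.9945, -0.0244, 0.1015, -0.4987], [-0.1012, 0.0123, 0.9948, -0.7735], [0.0, 0.0, 0.0, 1.0]] ['pixels', 'depth', 'K', 'world_to_cam', 'shot']
side [[422.5313979836082, 0.0, 326.72299903972896], [0.0, 422.5313979836082, 204.2307026668741], [0.0, 0.0, 1.0]] [[-0.9708, -0.2396, -0.005, 0.4406], [0.1576, -0.6538, 0.7401, -0.1926], [-0.1806, 0.7177, 0.6725, -0.7593], [0.0, 0.0, 0.0, 1.0]] ['pixels', 'depth', 'K', 'world_to_cam', 'shot']
wrist [[284.9623628430306, 0.0, 318.9777521642117], [0.0, 284.9623628430306, 209.27599187300908], [0.0, 0.0, 1.0]] [[0.3802, -0.9249, -0.0019, -0.6243], [0.8841, 0.364, -0.293, 0.0352], [0.2716, 0.1097, 0.9561, -0.3912], [0.0, 0.0, 0.0, 1.0]] ['pixels', 'depth', 'K', 'world_to_cam', 'shot']
```

View pics/top0.png

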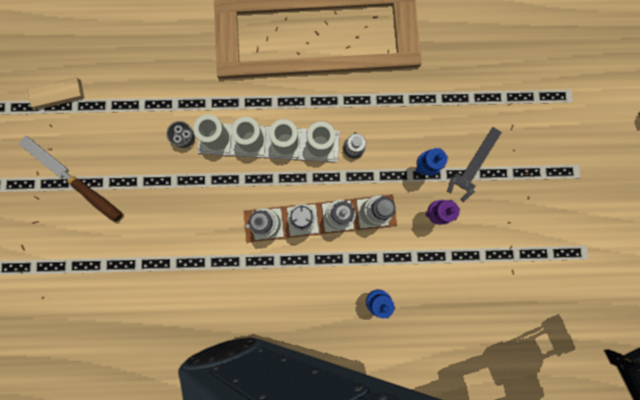

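View pics/side0.png

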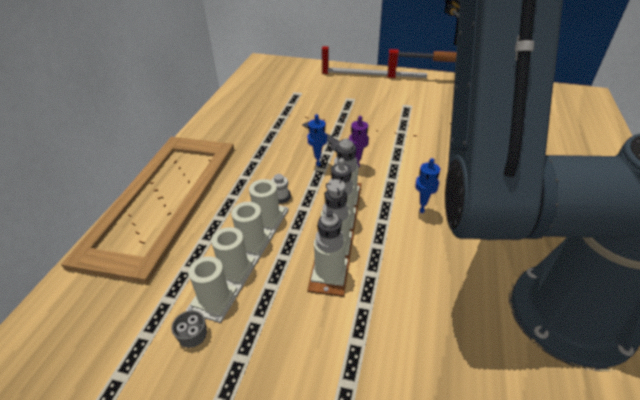

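The top view shows the stand with four chucks (row 220, columns 262–380). Behind it is the empty rack (row 135, columns 210–320), with the setter at its right end (355,145) and the tub at its left (180,135). So the leftmost chuck goes into the rightmost pot. Next I'll measure the positions.

```bash
cat > h.py <<'E'
import numpy as np, cv2
from rig import bot
def cloud(p):
    d=p["depth"];K=p["K"];T=p["world_to_cam"]
    v,u=np.mgrid[0:d.shape[0],0:d.shape[1]]
    c=np.stack([(u-K[0,2])/K[0,0]*d,-(v-K[1,2])/K[1,1]*d,-d],-1)
    w=(c-T[:3,3])@T[:3,:3]
    w[d<=0]=np.nan
    return w
E
python3 - <<'E'
from h import *
for cam in("top","side"):
    p=bot.capture(cam);w=cloud(p)
    for lab in("tool_a","pot_a","rack","setter"):
        for r in bot.regions_of(lab,p)[:9]:
            m=r["region"];q=w[m];q=q[np.isfinite(q[:,0])]
            if len(q)==0: continue
            top=np.percentile(q[:,2],97)
            s=q[q[:,2]>top-0.008]
            print(cam,lab,round(r["p"],2),np.round(r["extent"]),"zmax",top.round(3),"mean top",s.mean(0).round(3),"bbox",q.min(0).round(3),q.max(0).round(3))
    cv2.imwrite(f"pics/{cam}1.png",cv2.resize(p["pixels"][90:260,150:410] if cam=="top" else p["pixels"][110:330,150:400],None,fx=3,fy=3)[:600,:800])
    z=w[...,2]
    # rims
    m=(np.abs(z-0.09)<0.006)&(w[...,0]>0.3)
    n,l,st,ce=cv2.connectedComponentsWithStats(m.astype(np.uint8))
    for i in range(1,n):
        if st[i,4]>40:
            q=w[l==i];print(cam,"z90 comp",ce[i].round(),st[i,4],q.mean(0).round(4),((q.min(0)+q.max(0))/2).round(4))
    m=(z>0.125)&(z<0.2)&(w[...,0]>0.3)&(np.abs(w[...,1])<0.3)
    n,l,st,ce=cv2.connectedComponentsWithStats(m.astype(np.uint8))
    for i in range(1,n):
        if st[i,4]>40:
            q=w[l==i];print(cam,"nut comp",ce[i].round(),st[i,4],q.mean(0).round(4),((q.min(0)+q.max(0))/2).round(4),(q.max(0)-q.min(0)).round(3),q[:,2].max().round(3))
E
```

```text
top tool_a 0.95 [262. 223.  28.  24.] zmax 0.165 mean top [0.443 0.018 0.163] bbox [ 0.419 -0.005  0.091] [0.467 0.04  0.167]
top tool_a 0.91 [382. 302.  24.  28.] zmax 0.146 mean top [ 0.283 -0.201  0.146] bbox [ 0.235 -0.249 -0.003] [ 0.308 -0.177  0.151]
top tool_a 0.86 [302. 218.  26.  22.] zmax 0.164 mean top [ 0.449 -0.056  0.163] bbox [ 0.426 -0.079  0.103] [ 0.472 -0.033  0.165]
top tool_a 0.69 [442. 210.  37.  27.] zmax 0.146 mean top [ 0.455 -0.331  0.145] bbox [ 0.431 -0.351  0.004] [ 0.479 -0.307  0.15 ]
top tool_a 0.69 [434. 162.  33.  28.] zmax 0.146 mean top [ 0.555 -0.314  0.146] bbox [ 0.531 -0.384 -0.   ] [ 0.604 -0.29   0.15 ]
top tool_a 0.62 [379. 212.  28.  33.] zmax 0.162 mean top [ 0.462 -0.207  0.158] bbox [ 0.436 -0.262 -0.001] [ 0.497 -0.181  0.167]
top tool_a 0.61 [342. 217.  25.  27.] zmax 0.165 mean top [ 0.456 -0.131  0.164] bbox [ 0.432 -0.157  0.09 ] [ 0.482 -0.108  0.168]
top pot_a 0.87 [302. 222.  29.  41.] zmax 0.092 mean top [ 0.436 -0.064  0.09 ] bbox [ 0.417 -0.086  0.011] [ 0.481 -0.026  0.093]
top pot_a 0.74 [373. 211.  30.  31.] zmax 0.092 mea
[... 4214 characters left out ...]
 -0.0963  0.088 ]
side z90 comp [350. 193.] 58 [ 0.4345 -0.1223  0.0905] [ 0.4354 -0.1257  0.0901]
side z90 comp [246. 213.] 368 [ 0.6218 -0.0198  0.0887] [ 0.6224 -0.0214  0.0882]
side z90 comp [346. 218.] 68 [ 0.428  -0.0478  0.0902] [ 0.4291 -0.0539  0.0898]
side z90 comp [227. 240.] 426 [0.6284 0.0559 0.0888] [0.6286 0.0537 0.0881]
side z90 comp [329. 249.] 252 [0.4403 0.0367 0.0903] [0.4439 0.0258 0.0899]
side z90 comp [205. 270.] 525 [0.6348 0.1312 0.0888] [0.6357 0.1294 0.0882]
side nut comp [339. 175.] 1201 [ 0.4545 -0.1109  0.1449] [ 0.4575 -0.1257  0.1452] [0.056 0.185 0.04 ] 0.165
side nut comp [329. 225.] 508 [0.4424 0.0282 0.1438] [0.4446 0.0225 0.1453] [0.041 0.04  0.041] 0.166
```

```bash
sleep 1; ls pics
```

```text
side0.png
side1.png
top0.png
top1.png
wrist0.png
```

The top and side views agree. In base coordinates, the chucks from left to right are at (0.443,0.019), (0.450,−0.056), (0.456,−0.132) and (0.4625,−0.207). The rack pots from the setter outwards are at (0.615,−0.097), (0.6215,−0.022), (0.628,0.053) and (0.6345,0.129). I'll turn the jaws to lie along world x, so tool axes are x = down, y = world y and z = world x.

```bash
python3 -m crank '[{"offset":[0,0,0],"spin":-0.147},{"offset":[0,0,0],"spin":-0.147},{"offset":[0,0,0],"spin":-0.147},{"offset":[0,0,0],"spin":-0.147},{"offset":[0,0,0],"spin":-0.148},{"offset":[0,0,0],"spin":-0.148},{"offset":[0,0,0],"spin":-0.148},{"offset":[0,0,0],"spin":-0.149},{"offset":[0,0,0],"spin":0}]' 0.087
```

```text
time_s: 1.55
position: [0.2375, -0.5781, 0.4048]
tcp_rot: [[0.0, 0.0, 1.0], [-0.0, 1.0, -0.0], [-1.0, -0.0, 0.0]]
force: [-0.4, -0.1, -0.9]
opening: 1.002
```

View pics/top1.png

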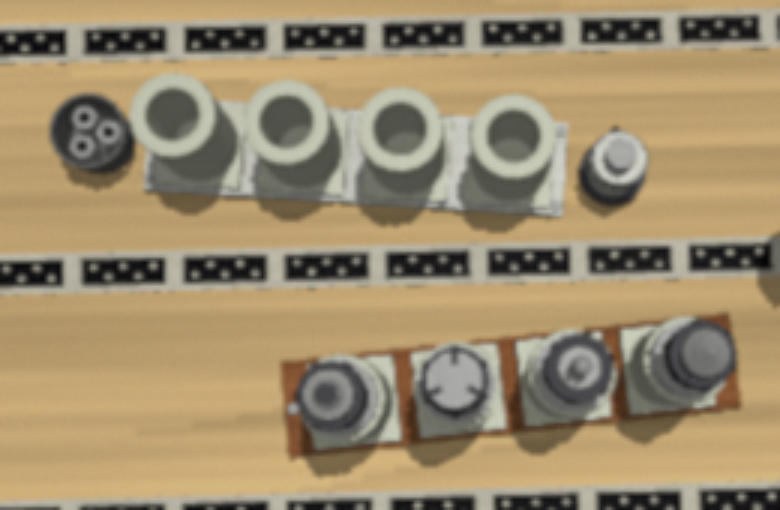

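```bash
python3 -m crank '[{"offset":[0,0.038,0.03],"spin":0},{"offset":[0,0.038,0.03],"spin":0},{"offset":[0,0.038,0.03],"spin":0},{"offset":[0,0.038,0.03],"spin":0},{"offset":[0,0.038,0.03],"spin":0},{"offset":[0,0.045,0.008],"spin":0},{"offset":[0,0.045,0.008],"spin":0},{"offset":[0,0.045,0.008],"spin":0},{"offset":[0,0.045,0.008],"spin":0},{"offset":[0,0.045,0.008],"spin":0},{"offset":[0,0.045,0.008],"spin":0},{"offset":[0,0.045,0.008],"spin":0}]'
python3 -m crank '[{"offset":[0,0.046,0],"spin":0},{"offset":[0,0.046,0],"spin":0},{"offset":[0,0,0],"spin":0},{"offset":[0,0,0],"spin":0}]'
```

```text
time_s: 2.75
position: [0.4436, -0.0714, 0.4051]
tcp_rot: [[0.001, 0.004, 1.0], [-0.0, 1.0, -0.004], [-1.0, -0.0, 0.001]]
force: [-0.2, -0.2, 0.1]
opening: 0.998
time_s: 3.15
position: [0.4435, 0.02, 0.405]
tcp_rot: [[0.001, -0.001, 1.0], [-0.001, 1.0, 0.001], [-1.0, -0.001, 0.001]]
force: [0.3, -0.3, 0.0]
opening: 0.995
```

Run:
```python
from h import *
p=bot.capture("wrist");w=cloud(p);z=w[...,2]
cv2.imwrite("pics/w2.png",p["pixels"])
m=(z>0.135)&(z<0.18)&(w[...,0]>0.3)&(np.abs(w[...,1])<0.3)
n,l,st,ce=cv2.connectedComponentsWithStats(m.astype(np.uint8))
for i in range(1,n):
    if st[i,4]>60:
        q=w[l==i];print("nut",ce[i].round(),st[i,4],q.mean(0).round(4),((q.min(0)+q.max(0))/2).round(4),(q.max(0)-q.min(0)).round(3),q[:,2].max().round(3))
m=(np.abs(z-0.09)<0.004)&(w[...,0]>0.3)
n,l,st,ce=cv2.connectedComponentsWithStats(m.astype(np.uint8))
for i in range(1,n):
    if st[i,4]>60:
        q=w[l==i];print("z90",ce[i].round(),st[i,4],q.mean(0).round(4),((q.min(0)+q.max(0))/2).round(4),(q.max(0)-q.min(0)).round(3))
```

```text
nut [319. 217.] 1654 [0.4443 0.0208 0.1475] [0.4444 0.0171 0.1499] [0.041 0.045 0.03 ] 0.165
nut [326. 276.] 310 [ 0.4505 -0.0418  0.1399] [ 0.4504 -0.043   0.1387] [0.036 0.012 0.007] 0.142
nut [326. 313.] 318 [ 0.4504 -0.0677  0.1614] [ 0.4509 -0.0685  0.1614] [0.03  0.014 0.003] 0.163
z90 [518.  92.] 1954 [0.635  0.1277 0.0893] [0.6354 0.1269 0.089 ] [0.058 0.057 0.006]
z90 [496. 170.] 1558 [0.6283 0.0523 0.0892] [0.6286 0.0517 0.0889] [0.057 0.057 0.006]
z90 [319. 187.] 378 [0.444  0.0342 0.0894] [0.4444 0.0268 0.09  ] [0.057 0.038 0.008]
z90 [478. 235.] 1170 [ 0.6217 -0.0209  0.0891] [ 0.6223 -0.0209  0.0889] [0.058 0.051 0.006]
z90 [324. 252.] 385 [ 0.45   -0.0411  0.0895] [ 0.4505 -0.0484  0.09  ] [0.057 0.038 0.008]
z90 [349. 315.] 78 [ 0.4808 -0.1249  0.0896] [ 0.4798 -0.1285  0.09  ] [0.011 0.028 0.008]
z90 [309. 318.] 61 [ 0.4319 -0.1294  0.0895] [ 0.4331 -0.1318  0.0904] [0.008 0.022 0.007]
```

View pics/w2.png

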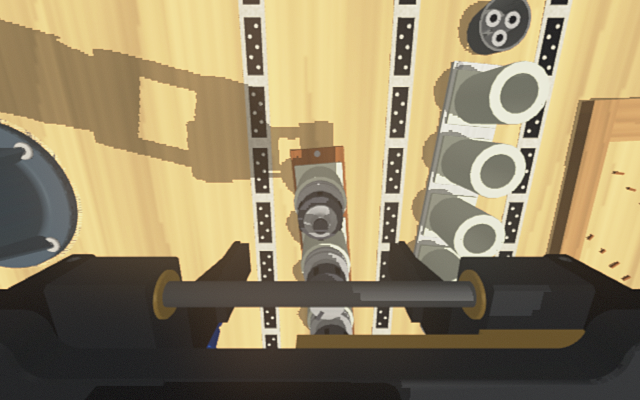

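The wrist view shows T1 at (319,217) between the jaws and the rack at the right. Its measurements agree with the other cameras to about 1 mm. Now descending on T1.

```bash
python3 -m crank '[{"offset":[0.02,-0.001,0],"spin":0},{"offset":[0.02,0,0],"spin":0},{"offset":[0.02,0,0],"spin":0},{"offset":[0.02,0,0],"spin":0},{"offset":[0.015,0,0],"spin":0},{"offset":[0.011,0,0],"spin":0},{"offset":[0,0,0],"spin":0},{"offset":[0,0,0],"spin":0}]'
python3 -m crank '[{"offset":[0,0,0],"spin":0},{"offset":[0,0,0],"spin":0},{"offset":[0,0,0],"spin":0},{"offset":[0,0,0],"spin":0},{"offset":[0,0,0],"spin":0},{"offset":[0,0,0],"spin":0},{"offset":[0,0,0],"spin":0},{"offset":[0,0,0],"spin":0}]' 0.02
```

```text
time_s: 4.0
position: [0.4439, 0.0166, 0.2988]
tcp_rot: [[0.0, 0.003, 1.0], [-0.0, 1.0, -0.003], [-1.0, -0.0, 0.0]]
force: [0.1, -0.1, 0.8]
opening: 1.0
time_s: 4.8
position: [0.4441, 0.0179, 0.2989]
tcp_rot: [[0.002, 0.0, 1.0], [-0.0, 1.0, -0.0], [-1.0, -0.0, 0.002]]
force: [1.4, 0.5, -0.3]
opening: 0.476
```

```bash
python3 -m crank '[{"offset":[-0.003,0,0],"spin":0},{"offset":[-0.008,0,0],"spin":0},{"offset":[-0.015,0,0],"spin":0},{"offset":[-0.02,0,0],"spin":0},{"offset":[-0.02,0,0],"spin":0},{"offset":[-0.02,0,0],"spin":0},{"offset":[-0.02,0,0],"spin":0},{"offset":[-0.02,0,0],"spin":0},{"offset":[-0.02,0,0],"spin":0},{"offset":[-0.015,0,0],"spin":0},{"offset":[-0.006,0,0],"spin":0},{"offset":[0,0,0],"spin":0}]'
python3 -m crank '[{"offset":[0,-0.005,0.008],"spin":0},{"offset":[0,-0.010,0.015],"spin":0},{"offset":[0,-0.014,0.021],"spin":0},{"offset":[0,-0.014,0.021],"spin":0},{"offset":[0,-0.014,0.021],"spin":0},{"offset":[0,-0.014,0.021],"spin":0},{"offset":[0,-0.014,0.021],"spin":0},{"offset":[0,-0.014,0.021],"spin":0},{"offset":[0,-0.010,0.014],"spin":0},{"offset":[0,-0.006,0.008],"spin":0},{"offset":[0,0,0],"spin":0},{"offset":[0,0,0],"spin":0}]'
cat > m.py <<'E'
from h import *
import sys
# held chuck: fit circle to flange/nut; report TCP
s=bot.read_state();P=s["position"];print("tcp",P.round(4),"open",round(s["opening"]*87,1),"F",s["force"].round(1),"t",s["time_s"])
for cam in ("side","top","wrist"):
    p=bot.capture(cam);w=cloud(p)
    cv2.imwrite(f"pics/{sys.argv[1]}_{cam}.png",p["pixels"])
    g=P+np.array([0,0,-0.208]) # expected chuck origin
    for nm,lo,hi in(("flange",-0.001,0.018),("taper",-0.072,-0.003)):
        r=w-g
        m=(r[...,2]>lo)&(r[...,2]<hi)&(np.hypot(r[...,0],r[...,1])<0.04)
        q=w[m]
        if len(q)>20: print(cam,nm,len(q),"min",(q.min(0)-g).round(4),"max",(q.max(0)-g).round(4),"mid",((q.min(0)+q.max(0))/2-g).round(4))
E
python3 m.py a1
```

```text
time_s: 6.0
position: [0.443, 0.018, 0.4661]
tcp_rot: [[0.0, -0.0, 1.0], [-0.0, 1.0, 0.0], [-1.0, -0.0, 0.0]]
force: [0.7, -0.8, -5.5]
opening: 0.475
time_s: 7.2
position: [0.614, -0.0969, 0.4646]
tcp_rot: [[-0.003, 0.0, 1.0], [0.001, 1.0, -0.0], [-1.0, 0.001, -0.003]]
force: [0.3, -0.3, -4.4]
opening: 0.476
tcp [ 0.614  -0.0969  0.4646] open 41.4 F [ 0.3 -0.3 -4.4] t 7.2
side flange 334 min [-0.0261 -0.0108 -0.0008] max [0.0236 0.0281 0.0179] mid [-0.0013  0.0087  0.0086]
side taper 265 min [-0.0155 -0.0021 -0.0719] max [ 0.0117  0.0176 -0.0063] mid [-0.0019  0.0077 -0.0391]
wrist flange 1394 min [-0.0248  0.0013 -0.0009] max [0.0234 0.025  0.018 ] mid [-0.0007  0.0132  0.0085]
wrist taper 22 min [-0.0052  0.0042 -0.0712] max [ 0.0033  0.0065 -0.0636] mid [-0.001   0.0053 -0.0674]
```

View pics/a1_side.png

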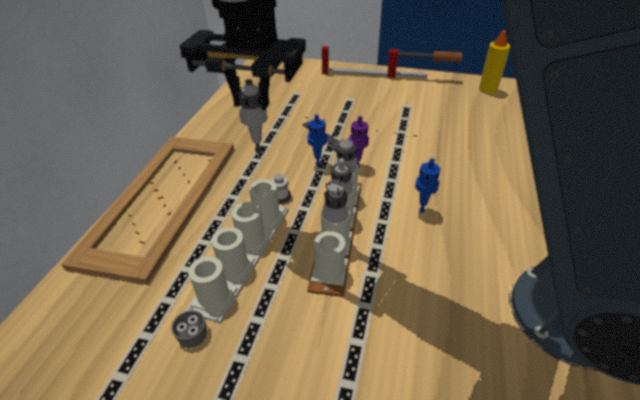

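Run:
```python
from h import *
from scipy.optimize import least_squares
s=bot.read_state();P=s["position"];g=P+np.array([0,0,-0.208])
for cam in("side","wrist"):
    p=bot.capture(cam);w=cloud(p);r=w-g
    for nm,lo,hi,R in(("flange",0.002,0.013,0.025),("taper",-0.015,-0.006,None)):
        m=(r[...,2]>lo)&(r[...,2]<hi)&(np.hypot(r[...,0],r[...,1])<0.035)
        q=r[m]
        if len(q)<15: continue
        if R is None: rad=0.016-0.007*(-q[:,2])/0.048
        else: rad=R
        f=lambda c:np.hypot(q[:,0]-c[0],q[:,1]-c[1])-rad
        o=least_squares(f,[0,0],loss="soft_l1",f_scale=0.001);print(cam,nm,len(q),o.x.round(4),np.abs(f(o.x)).mean().round(4))
    m=(r[...,2]>-0.09)&(r[...,2]<-0.03)&(np.hypot(r[...,0],r[...,1])<0.02)
    if m.sum(): print(cam,"stud bottom z rel",r[m][:,2].min().round(4))
```

```text
side flange 151 [ 0.0006 -0.0007] 0.0016
side taper 42 [-0.      0.0009] 0.0006
side stud bottom z rel -0.0718
wrist flange 307 [-0.0001 -0.0014] 0.0005
wrist stud bottom z rel -0.0729
```

The side view shows the chuck hanging upright at (253,110), centred in the grip to within about 1 mm, and its stand pot empty. Lowering in stages and watching the force.

```bash
python3 -m crank '[{"offset":[0.01,0,0.001],"spin":0},{"offset":[0.02,0,0],"spin":0},{"offset":[0.02,0,0],"spin":0},{"offset":[0.02,0,0],"spin":0},{"offset":[0.02,0,0],"spin":0},{"offset":[0.01,0,0],"spin":0},{"offset":[0,0,0],"spin":0},{"offset":[0,0,0],"spin":0}]'
python3 -m crank '[{"offset":[0.01,0,0],"spin":0},{"offset":[0.01,0,0],"spin":0},{"offset":[0.01,0,0],"spin":0},{"offset":[0.01,0,0],"spin":0},{"offset":[0,0,0],"spin":0},{"offset":[0,0,0],"spin":0}]'
```

```text
time_s: 8.25
position: [0.6159, -0.0972, 0.3661]
tcp_rot: [[0.001, 0.0, 1.0], [-0.0, 1.0, -0.0], [-1.0, -0.0, 0.001]]
force: [0.3, 0.1, -4.7]
opening: 0.476
time_s: 8.85
position: [0.6155, -0.0971, 0.3252]
tcp_rot: [[-0.001, 0.0, 1.0], [0.0, 1.0, -0.0], [-1.0, 0.0, -0.001]]
force: [-0.1, 0.8, -4.5]
opening: 0.476
```

```bash
python3 -m crank '[{"offset":[0.008,0,0],"spin":0},{"offset":[0.007,0,0],"spin":0},{"offset":[0.005,0,0],"spin":0},{"offset":[0,0,0],"spin":0},{"offset":[0,0,0],"spin":0}]'
python3 -m crank '[{"offset":[0.003,0,0],"spin":0},{"offset":[0.002,0,0],"spin":0},{"offset":[0,0,0],"spin":0},{"offset":[0,0,0],"spin":0}]'
```

```text
time_s: 9.35
position: [0.6155, -0.0971, 0.3055]
tcp_rot: [[-0.0, 0.0, 1.0], [0.0, 1.0, -0.0], [-1.0, 0.0, -0.0]]
force: [0.1, -0.8, -6.1]
opening: 0.473
time_s: 9.75
position: [0.6155, -0.0971, 0.3008]
tcp_rot: [[0.0, -0.0, 1.0], [-0.0, 1.0, 0.0], [-1.0, -0.0, 0.0]]
force: [-0.6, -0.5, -5.6]
opening: 0.477
```

```bash
python3 -m crank '[{"offset":[0.001,0,0],"spin":0},{"offset":[0.001,0,0],"spin":0},{"offset":[0,0,0],"spin":0},{"offset":[0,0,0],"spin":0}]'
python3 -m crank '[{"offset":[0.001,0,0],"spin":0},{"offset":[0,0,0],"spin":0},{"offset":[0,0,0],"spin":0}]'
```

```text
time_s: 10.15
position: [0.6156, -0.0971, 0.299]
tcp_rot: [[0.0, -0.0, 1.0], [-0.0, 1.0, 0.0], [-1.0, -0.0, 0.0]]
force: [-0.7, 0.2, -2.8]
opening: 0.473
time_s: 10.45
position: [0.6156, -0.0971, 0.2988]
tcp_rot: [[0.001, -0.0, 1.0], [-0.0, 1.0, 0.0], [-1.0, -0.0, 0.001]]
force: [-1.4, 1.1, 5.1]
opening: 0.474
```

The force went from −5.6 N to +5.1 N, so the chuck is seated. Releasing and backing off.

```bash
python3 -m crank '[{"offset":[0,0,0],"spin":0},{"offset":[0,0,0],"spin":0},{"offset":[0,0,0],"spin":0},{"offset":[0,0,0],"spin":0},{"offset":[0,0,0],"spin":0}]' 0.087
python3 -m crank '[{"offset":[-0.01,0,0],"spin":0},{"offset":[-0.02,0,0],"spin":0},{"offset":[-0.03,0,0],"spin":0},{"offset":[-0.03,0,0],"spin":0},{"offset":[-0.02,0,0],"spin":0},{"offset":[0,0.01,-0.03],"spin":0},{"offset":[0,0.01,-0.04],"spin":0},{"offset":[0,0.01,-0.04],"spin":0},{"offset":[0,0.01,-0.04],"spin":0},{"offset":[0,0.002,-0.016],"spin":0},{"offset":[0,0,0],"spin":0},{"offset":[0,0,0],"spin":0}]'
cat > n.py <<'E'
from h import *
import sys
s=bot.read_state();print("tcp",s["position"].round(4),s["time_s"])
for cam in ("top","side","wrist"):
    p=bot.capture(cam);w=cloud(p);z=w[...,2]
    cv2.imwrite(f"pics/{sys.argv[1]}_{cam}.png",p["pixels"])
    m=(z>0.125)&(z<0.18)&(w[...,0]>0.38)&(w[...,1]>-0.26)&(w[...,1]<.2)
    n,l,st,ce=cv2.connectedComponentsWithStats(m.astype(np.uint8))
    for i in range(1,n):
        if st[i,4]>100:
            q=w[l==i];print(cam,"nut",st[i,4],q.mean(0).round(4),"mid",((q.min(0)+q.max(0))/2).round(4),(q.max(0)-q.min(0)).round(3),"top",np.percentile(q[:,2],98).round(4))
E
python3 n.py b1
```

```text
time_s: 10.95
position: [0.6156, -0.0971, 0.2975]
tcp_rot: [[-0.0, 0.0, 1.0], [0.0, 1.0, -0.0], [-1.0, 0.0, -0.0]]
force: [-0.0, 1.0, 0.1]
opening: 0.839
time_s: 12.15
position: [0.4504, -0.0554, 0.4087]
tcp_rot: [[0.003, 0.0, 1.0], [-0.001, 1.0, -0.0], [-1.0, -0.001, 0.003]]
force: [-0.3, -1.0, -0.2]
opening: 0.997
tcp [ 0.4504 -0.0554  0.4087] 12.15
top nut 404 [ 0.6117 -0.0955  0.148 ] mid [ 0.6138 -0.0955  0.1466] [0.04  0.041 0.041] top 0.1653
top nut 444 [ 0.4616 -0.2049  0.1482] mid [ 0.4625 -0.2076  0.1464] [0.044 0.042 0.042] top 0.1637
side nut 1200 [ 0.4546 -0.111   0.1449] mid [ 0.4573 -0.1273  0.1456] [0.056 0.186 0.041] top 0.1629
side nut 383 [ 0.6116 -0.0872  0.1433] mid [ 0.615  -0.0928  0.1449] [0.041 0.04  0.04 ] top 0.1641
wrist nut 1885 [ 0.4508 -0.0535  0.154 ] mid [ 0.4509 -0.0562  0.1444] [0.044 0.038 0.038] top 0.1625
wrist nut 1094 [ 0.6092 -0.0866  0.1409] mid [ 0.6149 -0.0904  0.1405] [0.042 0.03  0.031] top 0.1529
wrist nut 544 [ 0.4568 -0.1182  0.1371] mid [ 0.4563 -0.121   0.1341] [0.041 0.017 0.018] top 0.1424
wrist nut 242 [ 0.4632 -0.1911  0.1315] mid [ 0.4633 -0.1945  0.1325] [0.038 0.013 0.015] top 0.1392
```

T1 is seated, with its top at 0.165 as it was on the stand. Now T2.

```bash
python3 -m crank '[{"offset":[0.02,-0.001,0],"spin":0},{"offset":[0.02,0,0],"spin":0},{"offset":[0.02,0,0],"spin":0},{"offset":[0.02,0,0],"spin":0},{"offset":[0.018,0,0],"spin":0},{"offset":[0.012,0,0],"spin":0},{"offset":[0,0,0],"spin":0},{"offset":[0,0,0],"spin":0}]'
python3 -m crank '[{"offset":[0,0,0],"spin":0},{"offset":[0,0,0],"spin":0},{"offset":[0,0,0],"spin":0},{"offset":[0,0,0],"spin":0},{"offset":[0,0,0],"spin":0},{"offset":[0,0,0],"spin":0},{"offset":[0,0,0],"spin":0},{"offset":[0,0,0],"spin":0}]' 0.02
```

```text
time_s: 13.1
position: [0.4504, -0.0564, 0.2975]
tcp_rot: [[-0.0, 0.0, 1.0], [0.0, 1.0, -0.0], [-1.0, 0.0, -0.0]]
force: [-0.3, -0.6, 0.1]
opening: 1.002
time_s: 13.9
position: [0.4503, -0.0562, 0.298]
tcp_rot: [[0.003, 0.0, 1.0], [-0.0, 1.0, -0.0], [-1.0, -0.0, 0.003]]
force: [3.2, 1.2, -0.1]
opening: 0.476
```

```bash
python3 -m crank '[{"offset":[-0.003,0,0],"spin":0},{"offset":[-0.008,0,0],"spin":0},{"offset":[-0.015,0,0],"spin":0},{"offset":[-0.02,0,0],"spin":0},{"offset":[-0.02,0,0],"spin":0},{"offset":[-0.02,0,0],"spin":0},{"offset":[-0.02,0,0],"spin":0},{"offset":[-0.02,0,0],"spin":0},{"offset":[-0.02,0,0],"spin":0},{"offset":[-0.015,0,0],"spin":0},{"offset":[-0.006,0,0],"spin":0},{"offset":[0,0,0],"spin":0}]'
python3 -m crank '[{"offset":[0,0.002,0.008],"spin":0},{"offset":[0,0.003,0.015],"spin":0},{"offset":[0,0.004,0.021],"spin":0},{"offset":[0,0.004,0.021],"spin":0},{"offset":[0,0.004,0.021],"spin":0},{"offset":[0,0.004,0.021],"spin":0},{"offset":[0,0.004,0.021],"spin":0},{"offset":[0,0.004,0.021],"spin":0},{"offset":[0,0.003,0.014],"spin":0},{"offset":[0,0.003,0.009],"spin":0},{"offset":[0,0,0],"spin":0},{"offset":[0,0,0],"spin":0}]'
cat > m.py <<'E'
from h import *
from scipy.optimize import least_squares
s=bot.read_state();P=s["position"];g=P+np.array([0,0,-0.208])
print("tcp",P.round(4),s["time_s"])
for cam in("side","wrist"):
    p=bot.capture(cam);w=cloud(p);r=w-g
    for nm,lo,hi,R in(("flange",0.002,0.013,0.025),("taper",-0.015,-0.006,None)):
        m=(r[...,2]>lo)&(r[...,2]<hi)&(np.hypot(r[...,0],r[...,1])<0.035)
        q=r[m]
        if len(q)<15: continue
        rad=0.016-0.007*(-q[:,2])/0.048 if R is None else R
        f=lambda c:np.hypot(q[:,0]-c[0],q[:,1]-c[1])-rad
        o=least_squares(f,[0,0],loss="soft_l1",f_scale=0.001);print(cam,nm,len(q),o.x.round(4),np.abs(f(o.x)).mean().round(4))
    m=(r[...,2]>-0.09)&(r[...,2]<-0.03)&(np.hypot(r[...,0],r[...,1])<0.02)
    if m.sum(): print(cam,"stud bottom z rel",r[m][:,2].min().round(4))
E
python3 m.py
```

```text
time_s: 15.1
position: [0.4488, -0.0559, 0.4649]
tcp_rot: [[-0.001, -0.0, 1.0], [0.0, 1.0, 0.0], [-1.0, 0.0, -0.001]]
force: [0.1, 0.7, -7.5]
opening: 0.472
time_s: 16.3
position: [0.6211, -0.0209, 0.4635]
tcp_rot: [[-0.003, -0.0, 1.0], [0.0, 1.0, 0.0], [-1.0, 0.0, -0.003]]
force: [-0.3, 0.5, -6.8]
opening: 0.474
tcp [ 0.6211 -0.0209  0.4635] 16.3
side flange 165 [ 0.0001 -0.0022] 0.0015
side taper 48 [-0.0002 -0.0009] 0.0006
side stud bottom z rel -0.0727
wrist flange 306 [-0.0008 -0.003 ] 0.0005
wrist stud bottom z rel -0.0717
```

```bash
python3 -m crank '[{"offset":[0.01,0,0.001],"spin":0},{"offset":[0.02,0,0],"spin":0},{"offset":[0.02,0,0],"spin":0},{"offset":[0.02,0,0],"spin":0},{"offset":[0.02,0,0],"spin":0},{"offset":[0.01,0,0],"spin":0},{"offset":[0,0,0],"spin":0},{"offset":[0,0,0],"spin":0}]'
python3 -m crank '[{"offset":[0.01,0,0],"spin":0},{"offset":[0.01,0,0],"spin":0},{"offset":[0.01,0,0],"spin":0},{"offset":[0.01,0,0],"spin":0},{"offset":[0,0,0],"spin":0},{"offset":[0,0,0],"spin":0}]'
```

```text
time_s: 17.2
position: [0.6228, -0.0212, 0.3652]
tcp_rot: [[0.001, 0.0, 1.0], [-0.0, 1.0, -0.0], [-1.0, -0.0, 0.001]]
force: [0.7, -0.4, -8.2]
opening: 0.477
time_s: 17.8
position: [0.6225, -0.0211, 0.3242]
tcp_rot: [[-0.001, -0.0, 1.0], [0.0, 1.0, 0.0], [-1.0, 0.0, -0.001]]
force: [0.9, 0.7, -6.5]
opening: 0.472
```

Seating height is a TCP z of about 0.298.

```bash
python3 -m crank '[{"offset":[0.008,0,0],"spin":0},{"offset":[0.007,0,0],"spin":0},{"offset":[0.005,0,0],"spin":0},{"offset":[0.002,0,0],"spin":0},{"offset":[0,0,0],"spin":0},{"offset":[0,0,0],"spin":0}]'
python3 -m crank '[{"offset":[0.001,0,0],"spin":0},{"offset":[0.001,0,0],"spin":0},{"offset":[0,0,0],"spin":0},{"offset":[0,0,0],"spin":0}]'
python3 -m crank '[{"offset":[0.001,0,0],"spin":0},{"offset":[0,0,0],"spin":0},{"offset":[0,0,0],"spin":0}]'
```

```text
time_s: 18.4
position: [0.6226, -0.0211, 0.3028]
tcp_rot: [[0.0, 0.0, 1.0], [-0.0, 1.0, -0.0], [-1.0, -0.0, 0.0]]
force: [0.3, -0.1, -7.3]
opening: 0.473
time_s: 18.8
position: [0.6225, -0.0211, 0.3008]
tcp_rot: [[0.0, 0.0, 1.0], [-0.0, 1.0, -0.0], [-1.0, -0.0, 0.0]]
force: [-0.2, -0.2, -6.9]
opening: 0.475
time_s: 19.1
position: [0.6225, -0.0211, 0.2997]
tcp_rot: [[-0.0, 0.0, 1.0], [0.0, 1.0, -0.0], [-1.0, 0.0, -0.0]]
force: [-0.4, 0.2, -7.0]
opening: 0.474
```

```bash
python3 -m crank '[{"offset":[0.001,0,0],"spin":0},{"offset":[0,0,0],"spin":0},{"offset":[0,0,0],"spin":0}]'
python3 -m crank '[{"offset":[0.001,0,0],"spin":0},{"offset":[0,0,0],"spin":0},{"offset":[0,0,0],"spin":0}]'
```

```text
time_s: 19.4
position: [0.6225, -0.0211, 0.2987]
tcp_rot: [[-0.0, 0.0, 1.0], [0.0, 1.0, -0.0], [-1.0, 0.0, -0.0]]
force: [-0.7, -0.6, -7.4]
opening: 0.473
time_s: 19.7
position: [0.6226, -0.0211, 0.2981]
tcp_rot: [[0.001, -0.0, 1.0], [-0.0, 1.0, 0.0], [-1.0, -0.0, 0.001]]
force: [-0.1, 0.1, -3.9]
opening: 0.476
```

```bash
python3 -m crank '[{"offset":[0.001,0,0],"spin":0},{"offset":[0,0,0],"spin":0},{"offset":[0,0,0],"spin":0}]'
```

```text
time_s: 20.0
position: [0.6226, -0.021, 0.298]
tcp_rot: [[0.001, -0.0, 1.0], [-0.0, 1.0, 0.0], [-1.0, -0.0, 0.001]]
force: [-2.7, 0.7, 6.2]
opening: 0.471
```

Seated. Releasing and going to T3.

```bash
python3 -m crank '[{"offset":[0,0,0],"spin":0},{"offset":[0,0,0],"spin":0},{"offset":[0,0,0],"spin":0},{"offset":[0,0,0],"spin":0},{"offset":[0,0,0],"spin":0}]' 0.087
python3 -m crank '[{"offset":[-0.01,0,0],"spin":0},{"offset":[-0.02,0,0],"spin":0},{"offset":[-0.03,0,0],"spin":0},{"offset":[-0.03,0,0],"spin":0},{"offset":[-0.02,0,0],"spin":0},{"offset":[0,-0.022,-0.033],"spin":0},{"offset":[0,-0.022,-0.033],"spin":0},{"offset":[0,-0.022,-0.033],"spin":0},{"offset":[0,-0.022,-0.033],"spin":0},{"offset":[0,-0.023,-0.034],"spin":0},{"offset":[0,0,0],"spin":0},{"offset":[0,0,0],"spin":0}]'
python3 n.py b2
```

```text
time_s: 20.5
position: [0.6226, -0.0211, 0.2966]
tcp_rot: [[0.0, 0.0, 1.0], [-0.0, 1.0, -0.0], [-1.0, -0.0, 0.0]]
force: [0.4, -0.8, 0.4]
opening: 0.848
time_s: 21.7
position: [0.4563, -0.1326, 0.4076]
tcp_rot: [[0.002, 0.002, 1.0], [-0.001, 1.0, -0.002], [-1.0, -0.001, 0.002]]
force: [-0.5, 0.7, -0.1]
opening: 1.001
tcp [ 0.4563 -0.1326  0.4076] 21.7
top nut 458 [ 0.6165 -0.0224  0.1543] mid [ 0.6193 -0.0212  0.1454] [0.04  0.041 0.04 ] top 0.1651
top nut 306 [ 0.6134 -0.0909  0.149 ] mid [ 0.614  -0.0938  0.1474] [0.04  0.038 0.039] top 0.1657
side nut 678 [ 0.4586 -0.1597  0.1421] mid [ 0.4605 -0.1654  0.146 ] [0.05  0.111 0.042] top 0.1633
side nut 387 [ 0.6117 -0.0873  0.143 ] mid [ 0.6154 -0.0913  0.1447] [0.041 0.038 0.039] top 0.1637
side nut 521 [ 0.6187 -0.0143  0.1482] mid [ 0.6211 -0.0188  0.1451] [0.042 0.04  0.04 ] top 0.1631
wrist nut 3653 [ 0.616  -0.0242  0.1519] mid [ 0.6205 -0.0239  0.1445] [0.042 0.041 0.039] top 0.1629
wrist nut 2230 [ 0.6084 -0.0955  0.1456] mid [ 0.615  -0.0979  0.1452] [0.042 0.044 0.04 ] top 0.1638
wrist nut 1718 [ 0.4572 -0.1312  0.143 ] mid [ 0.4572 -0.1343  0.1456] [0.044 0.044 0.041] top 0.1645
wrist nut 544 [ 0.4636 -0.1939  0.1371] mid [ 0.4645 -0.1967  0.1339] [0.041 0.017 0.018] top 0.1425
```

```bash
python3 -m crank '[{"offset":[0.02,0.0005,0.0005],"spin":0},{"offset":[0.02,0,0],"spin":0},{"offset":[0.02,0,0],"spin":0},{"offset":[0.02,0,0],"spin":0},{"offset":[0.018,0,0],"spin":0},{"offset":[0.011,0,0],"spin":0},{"offset":[0,0,0],"spin":0},{"offset":[0,0,0],"spin":0}]'
python3 -m crank '[{"offset":[0,0,0],"spin":0},{"offset":[0,0,0],"spin":0},{"offset":[0,0,0],"spin":0},{"offset":[0,0,0],"spin":0},{"offset":[0,0,0],"spin":0},{"offset":[0,0,0],"spin":0},{"offset":[0,0,0],"spin":0},{"offset":[0,0,0],"spin":0}]' 0.02
```

```text
time_s: 22.65
position: [0.4576, -0.1314, 0.2979]
tcp_rot: [[0.0, -0.001, 1.0], [-0.0, 1.0, 0.001], [-1.0, -0.0, 0.0]]
force: [-0.2, -0.2, 0.3]
opening: 0.999
time_s: 23.45
position: [0.4573, -0.1316, 0.2978]
tcp_rot: [[0.001, 0.0, 1.0], [-0.0, 1.0, -0.0], [-1.0, -0.0, 0.001]]
force: [1.7, 0.2, 0.2]
opening: 0.476
```

```bash
python3 -m crank '[{"offset":[-0.003,0,0],"spin":0},{"offset":[-0.008,0,0],"spin":0},{"offset":[-0.015,0,0],"spin":0},{"offset":[-0.02,0,0],"spin":0},{"offset":[-0.02,0,0],"spin":0},{"offset":[-0.02,0,0],"spin":0},{"offset":[-0.02,0,0],"spin":0},{"offset":[-0.02,0,0],"spin":0},{"offset":[-0.02,0,0],"spin":0},{"offset":[-0.016,0,0],"spin":0},{"offset":[-0.007,0,0],"spin":0},{"offset":[0,0,0],"spin":0}]'
python3 -m crank '[{"offset":[0,0.009,0.008],"spin":0},{"offset":[0,0.015,0.014],"spin":0},{"offset":[0,0.0195,0.018],"spin":0},{"offset":[0,0.0195,0.018],"spin":0},{"offset":[0,0.0195,0.018],"spin":0},{"offset":[0,0.0195,0.018],"spin":0},{"offset":[0,0.0195,0.018],"spin":0},{"offset":[0,0.0195,0.018],"spin":0},{"offset":[0,0.0195,0.018],"spin":0},{"offset":[0,0.014,0.013],"spin":0},{"offset":[0,0.008,0.008],"spin":0},{"offset":[0,0.002,0.003],"spin":0}]'
python3 -m crank '[{"offset":[0,0,0],"spin":0},{"offset":[0,0,0],"spin":0}]'
python3 m.py
```

```text
time_s: 24.65
position: [0.4567, -0.1314, 0.4672]
tcp_rot: [[0.001, -0.0, 1.0], [-0.0, 1.0, 0.0], [-1.0, -0.0, 0.001]]
force: [-0.7, 0.4, -8.0]
opening: 0.475
time_s: 25.85
position: [0.6295, 0.0544, 0.4649]
tcp_rot: [[-0.003, -0.002, 1.0], [0.001, 1.0, 0.002], [-1.0, 0.001, -0.003]]
force: [-0.4, -0.3, -7.6]
opening: 0.473
time_s: 26.05
position: [0.6285, 0.0524, 0.4662]
tcp_rot: [[-0.002, 0.001, 1.0], [-0.0, 1.0, -0.001], [-1.0, -0.0, -0.002]]
force: [0.0, -0.6, -6.8]
opening: 0.478
tcp [0.6285 0.0524 0.4662] 26.05
side flange 193 [ 0.0004 -0.0022] 0.0015
side taper 43 [-0.0003 -0.0013] 0.0006
side stud bottom z rel -0.0716
wrist flange 310 [-0.0004 -0.0035] 0.0005
wrist stud bottom z rel -0.0721
```

```bash
python3 -m crank '[{"offset":[0.01,0.001,0],"spin":0},{"offset":[0.02,0,0],"spin":0},{"offset":[0.02,0,0],"spin":0},{"offset":[0.02,0,0],"spin":0},{"offset":[0.02,0,0],"spin":0},{"offset":[0.01,0,0],"spin":0},{"offset":[0,0,0],"spin":0},{"offset":[0,0,0],"spin":0}]'
python3 -m crank '[{"offset":[0.01,0,0],"spin":0},{"offset":[0.01,0,0],"spin":0},{"offset":[0.01,0,0],"spin":0},{"offset":[0.01,0,0],"spin":0},{"offset":[0,0,0],"spin":0},{"offset":[0,0,0],"spin":0}]'
```

```text
time_s: 26.95
position: [0.6293, 0.0538, 0.3672]
tcp_rot: [[0.001, 0.0, 1.0], [-0.0, 1.0, -0.0], [-1.0, -0.0, 0.001]]
force: [0.2, 0.1, -6.9]
opening: 0.475
time_s: 27.55
position: [0.629, 0.0539, 0.3262]
tcp_rot: [[-0.001, -0.0, 1.0], [0.0, 1.0, 0.0], [-1.0, 0.0, -0.001]]
force: [0.2, -0.1, -6.6]
opening: 0.472
```

```bash
python3 -m crank '[{"offset":[0.008,0,0],"spin":0},{"offset":[0.007,0,0],"spin":0},{"offset":[0.006,0,0],"spin":0},{"offset":[0.002,0,0],"spin":0},{"offset":[0,0,0],"spin":0},{"offset":[0,0,0],"spin":0}]'
python3 -m crank '[{"offset":[0.001,0,0],"spin":0},{"offset":[0.001,0,0],"spin":0},{"offset":[0.001,0,0],"spin":0},{"offset":[0,0,0],"spin":0},{"offset":[0,0,0],"spin":0}]'
python3 -m crank '[{"offset":[0.001,0,0],"spin":0},{"offset":[0.001,0,0],"spin":0},{"offset":[0,0,0],"spin":0},{"offset":[0,0,0],"spin":0}]'
```

```text
time_s: 28.15
position: [0.6292, 0.0539, 0.3038]
tcp_rot: [[0.0, -0.0, 1.0], [-0.0, 1.0, 0.0], [-1.0, -0.0, 0.0]]
force: [0.1, 0.3, -6.7]
opening: 0.477
time_s: 28.65
position: [0.629, 0.0539, 0.3008]
tcp_rot: [[0.0, 0.0, 1.0], [0.0, 1.0, -0.0], [-1.0, 0.0, 0.0]]
force: [-0.2, 0.1, -6.7]
opening: 0.474
time_s: 29.05
position: [0.629, 0.0539, 0.2987]
tcp_rot: [[-0.0, -0.0, 1.0], [0.0, 1.0, 0.0], [-1.0, 0.0, -0.0]]
force: [-0.2, 0.3, -7.1]
opening: 0.474
```

```bash
python3 -m crank '[{"offset":[0.001,0,0],"spin":0},{"offset":[0,0,0],"spin":0},{"offset":[0,0,0],"spin":0}]'
python3 -m crank '[{"offset":[0.001,0,0],"spin":0},{"offset":[0,0,0],"spin":0},{"offset":[0,0,0],"spin":0}]'
```

```text
time_s: 29.35
position: [0.6291, 0.0539, 0.2979]
tcp_rot: [[0.0, 0.0, 1.0], [-0.0, 1.0, -0.0], [-1.0, -0.0, 0.0]]
force: [-0.3, 0.1, -6.1]
opening: 0.474
time_s: 29.65
position: [0.6291, 0.054, 0.2979]
tcp_rot: [[0.001, -0.0, 1.0], [-0.0, 1.0, 0.0], [-1.0, -0.0, 0.001]]
force: [-2.4, 0.6, 4.2]
opening: 0.47
```

```bash
python3 -m crank '[{"offset":[0,0,0],"spin":0},{"offset":[0,0,0],"spin":0},{"offset":[0,0,0],"spin":0},{"offset":[0,0,0],"spin":0},{"offset":[0,0,0],"spin":0}]' 0.087
python3 -m crank '[{"offset":[-0.01,0,0],"spin":0},{"offset":[-0.02,0,0],"spin":0},{"offset":[-0.03,0,0],"spin":0},{"offset":[-0.03,0,0],"spin":0},{"offset":[-0.02,0,0],"spin":0},{"offset":[0,-0.037,-0.024],"spin":0},{"offset":[0,-0.037,-0.024],"spin":0},{"offset":[0,-0.037,-0.024],"spin":0},{"offset":[0,-0.037,-0.024],"spin":0},{"offset":[0,-0.037,-0.024],"spin":0},{"offset":[0,-0.037,-0.023],"spin":0},{"offset":[0,-0.037,-0.022],"spin":0}]'
python3 -m crank '[{"offset":[0,-0.002,0],"spin":0},{"offset":[0,0,0],"spin":0},{"offset":[0,0,0],"spin":0}]'
python3 n.py b3
```

```text
time_s: 30.15
position: [0.6291, 0.0539, 0.2967]
tcp_rot: [[0.0, 0.0, 1.0], [-0.0, 1.0, -0.0], [-1.0, -0.0, 0.0]]
force: [-1.1, -0.8, 0.6]
opening: 0.845
time_s: 31.35
position: [0.4629, -0.2063, 0.4077]
tcp_rot: [[0.001, -0.0, 1.0], [-0.001, 1.0, 0.0], [-1.0, -0.001, 0.001]]
force: [0.7, 0.3, 0.3]
opening: 0.996
time_s: 31.65
position: [0.4644, -0.2065, 0.4071]
tcp_rot: [[0.001, -0.0, 1.0], [0.0, 1.0, 0.0], [-1.0, 0.0, 0.001]]
force: [0.4, 0.6, 0.6]
opening: 1.002
tcp [ 0.4644 -0.2065  0.4071] 31.65
top nut 445 [0.625  0.0518 0.1439] mid [0.6273 0.0531 0.1465] [0.042 0.042 0.043] top 0.1657
top nut 458 [ 0.6166 -0.0224  0.1543] mid [ 0.6195 -0.0212  0.1454] [0.041 0.041 0.041] top 0.1648
top nut 431 [ 0.6107 -0.0953  0.1471] mid [ 0.6135 -0.0956  0.1459] [0.04  0.041 0.042] top 0.1654
side nut 330 [ 0.462  -0.1976  0.1429] mid [ 0.4637 -0.2016  0.1454] [0.043 0.034 0.04 ] top 0.1622
side nut 388 [ 0.6117 -0.0871  0.1431] mid [ 0.6146 -0.0925  0.1452] [0.042 0.041 0.04 ] top 0.1639
side nut 525 [ 0.6186 -0.0142  0.1481] mid [ 0.6211 -0.0196  0.1444] [0.042 0.041 0.039] top 0.1629
side nut 494 [0.6252 0.0595 0.1414] mid [0.6287 0.0538 0.1455] [0.043 0.043 0.04 ] top 0.1641
wrist nut 623 [ 0.6181 -0.0415  0.1361] mid [ 0.6205 -0.0397  0.1341] [0.032 0.011 0.018] top 0.1426
wrist nut 2865 [ 0.6085 -0.0988  0.1459] mid [ 0.6148 -0.0981  0.1454] [0.042 0.044 0.041] top 0.164
wrist nut 1720 [ 0.4637 -0.2055  0.147 ] mid [ 0.4634 -0.2101  0.1452] [0.044 0.043 0.04 ] top 0.1629
```

```bash
python3 -m crank '[{"offset":[0.02,-0.0005,-0.0008],"spin":0},{"offset":[0.02,0,0],"spin":0},{"offset":[0.02,0,0],"spin":0},{"offset":[0.02,0,0],"spin":0},{"offset":[0.018,0,0],"spin":0},{"offset":[0.011,0,0],"spin":0},{"offset":[0,0,0],"spin":0},{"offset":[0,0,0],"spin":0}]'
python3 -m crank '[{"offset":[0,0,0],"spin":0},{"offset":[0,0,0],"spin":0},{"offset":[0,0,0],"spin":0},{"offset":[0,0,0],"spin":0},{"offset":[0,0,0],"spin":0},{"offset":[0,0,0],"spin":0},{"offset":[0,0,0],"spin":0},{"offset":[0,0,0],"spin":0}]' 0.02
```

```text
time_s: 32.6
position: [0.4636, -0.2073, 0.298]
tcp_rot: [[0.0, -0.001, 1.0], [-0.0, 1.0, 0.001], [-1.0, -0.0, 0.0]]
force: [0.5, 0.0, 0.1]
opening: 0.999
time_s: 33.4
position: [0.4635, -0.2077, 0.2979]
tcp_rot: [[0.001, 0.0, 1.0], [-0.0, 1.0, -0.0], [-1.0, -0.0, 0.001]]
force: [1.7, 1.3, 0.8]
opening: 0.472
```

```bash
python3 -m crank '[{"offset":[-0.003,0,0],"spin":0},{"offset":[-0.008,0,0],"spin":0},{"offset":[-0.015,0,0],"spin":0},{"offset":[-0.02,0,0],"spin":0},{"offset":[-0.02,0,0],"spin":0},{"offset":[-0.02,0,0],"spin":0},{"offset":[-0.02,0,0],"spin":0},{"offset":[-0.02,0,0],"spin":0},{"offset":[-0.02,0,0],"spin":0},{"offset":[-0.016,0,0],"spin":0},{"offset":[-0.007,0,0],"spin":0},{"offset":[0,0,0],"spin":0}]'
python3 -m crank '[{"offset":[0,0.009,0.0045],"spin":0},{"offset":[0,0.016,0.008],"spin":0},{"offset":[0,0.024,0.0123],"spin":0},{"offset":[0,0.024,0.0123],"spin":0},{"offset":[0,0.024,0.0123],"spin":0},{"offset":[0,0.024,0.0123],"spin":0},{"offset":[0,0.024,0.0123],"spin":0},{"offset":[0,0.024,0.0123],"spin":0},{"offset":[0,0.024,0.0123],"spin":0},{"offset":[0,0.024,0.0123],"spin":0}]'
python3 -m crank '[{"offset":[0,0.024,0.0123],"spin":0},{"offset":[0,0.024,0.0123],"spin":0},{"offset":[0,0.024,0.0123],"spin":0},{"offset":[0,0.024,0.0123],"spin":0},{"offset":[0,0.015,0.007],"spin":0},{"offset":[0,0.008,0.004],"spin":0},{"offset":[0,0,0],"spin":0},{"offset":[0,0,0],"spin":0}]'
python3 m.py
```

```text
time_s: 34.6
position: [0.4629, -0.2074, 0.4673]
tcp_rot: [[0.001, 0.0, 1.0], [-0.001, 1.0, -0.0], [-1.0, -0.001, 0.001]]
force: [0.4, 0.4, -5.3]
opening: 0.474
time_s: 35.6
position: [0.5741, 0.0113, 0.4649]
tcp_rot: [[-0.004, -0.0, 1.0], [0.001, 1.0, 0.0], [-1.0, 0.001, -0.004]]
force: [0.3, 0.2, -6.4]
opening: 0.472
time_s: 36.4
position: [0.634, 0.1279, 0.4662]
tcp_rot: [[-0.002, 0.0, 1.0], [-0.001, 1.0, -0.0], [-1.0, -0.001, -0.002]]
force: [0.1, -0.1, -5.7]
opening: 0.475
tcp [0.634  0.1279 0.4662] 36.4
side flange 216 [ 0.0006 -0.0023] 0.0015
side taper 38 [ 0.0002 -0.0013] 0.0007
side stud bottom z rel -0.0736
wrist flange 310 [-0.0004 -0.0035] 0.0005
wrist stud bottom z rel -0.0717
```

```bash
python3 -m crank '[{"offset":[0.01,0.001,0.0005],"spin":0},{"offset":[0.02,0,0],"spin":0},{"offset":[0.02,0,0],"spin":0},{"offset":[0.02,0,0],"spin":0},{"offset":[0.02,0,0],"spin":0},{"offset":[0.01,0,0],"spin":0},{"offset":[0,0,0],"spin":0},{"offset":[0,0,0],"spin":0}]'
python3 -m crank '[{"offset":[0.01,0,0],"spin":0},{"offset":[0.01,0,0],"spin":0},{"offset":[0.01,0,0],"spin":0},{"offset":[0.01,0,0],"spin":0},{"offset":[0,0,0],"spin":0},{"offset":[0,0,0],"spin":0}]'
```

```text
time_s: 37.3
position: [0.6352, 0.1292, 0.3672]
tcp_rot: [[0.001, 0.0, 1.0], [0.0, 1.0, -0.0], [-1.0, 0.0, 0.001]]
force: [-0.2, -0.4, -5.3]
opening: 0.473
time_s: 37.9
position: [0.6348, 0.1294, 0.3262]
tcp_rot: [[-0.001, -0.0, 1.0], [-0.0, 1.0, 0.0], [-1.0, -0.0, -0.001]]
force: [0.2, -0.9, -4.9]
opening: 0.47
```

```bash
python3 -m crank '[{"offset":[0.008,0,0],"spin":0},{"offset":[0.007,0,0],"spin":0},{"offset":[0.006,0,0],"spin":0},{"offset":[0.002,0,0],"spin":0},{"offset":[0,0,0],"spin":0},{"offset":[0,0,0],"spin":0}]'
python3 -m crank '[{"offset":[0.001,0,0],"spin":0},{"offset":[0.001,0,0],"spin":0},{"offset":[0.001,0,0],"spin":0},{"offset":[0.001,0,0],"spin":0},{"offset":[0,0,0],"spin":0},{"offset":[0,0,0],"spin":0}]'
python3 -m crank '[{"offset":[0.001,0,0],"spin":0},{"offset":[0,0,0],"spin":0},{"offset":[0,0,0],"spin":0}]'
```

```text
time_s: 38.5
position: [0.635, 0.1294, 0.3038]
tcp_rot: [[0.0, 0.0, 1.0], [0.0, 1.0, -0.0], [-1.0, 0.0, 0.0]]
force: [-0.2, 0.3, -5.9]
opening: 0.47
time_s: 39.1
position: [0.6348, 0.1294, 0.2997]
tcp_rot: [[-0.0, 0.0, 1.0], [0.0, 1.0, -0.0], [-1.0, 0.0, -0.0]]
force: [0.2, -1.0, -5.7]
opening: 0.472
time_s: 39.4
position: [0.6348, 0.1294, 0.2987]
tcp_rot: [[-0.0, 0.0, 1.0], [0.0, 1.0, -0.0], [-1.0, 0.0, -0.0]]
force: [0.3, -0.5, -4.9]
opening: 0.479
```

```bash
python3 -m crank '[{"offset":[0.001,0,0],"spin":0},{"offset":[0,0,0],"spin":0},{"offset":[0,0,0],"spin":0}]'
python3 -m crank '[{"offset":[0.001,0,0],"spin":0},{"offset":[0,0,0],"spin":0},{"offset":[0,0,0],"spin":0}]'
```

```text
time_s: 39.7
position: [0.6349, 0.1294, 0.2979]
tcp_rot: [[0.0, 0.0, 1.0], [0.0, 1.0, -0.0], [-1.0, 0.0, 0.0]]
force: [0.2, 0.0, -4.1]
opening: 0.475
time_s: 40.0
position: [0.6349, 0.1294, 0.2978]
tcp_rot: [[0.001, -0.0, 1.0], [0.0, 1.0, 0.0], [-1.0, 0.0, 0.001]]
force: [-3.3, -0.0, 4.7]
opening: 0.47
```

Seated. Releasing, backing off upwards and clear of the rack, then checking.

```bash
python3 -m crank '[{"offset":[0,0,0],"spin":0},{"offset":[0,0,0],"spin":0},{"offset":[0,0,0],"spin":0},{"offset":[0,0,0],"spin":0},{"offset":[0,0,0],"spin":0},{"offset":[0,0,0],"spin":0}]' 0.087
python3 -m crank '[{"offset":[-0.01,0,0],"spin":0},{"offset":[-0.02,0,0],"spin":0},{"offset":[-0.03,0,0],"spin":0},{"offset":[-0.03,0,0],"spin":0},{"offset":[-0.03,0,0],"spin":0},{"offset":[0,-0.01,-0.04],"spin":0},{"offset":[0,-0.01,-0.04],"spin":0},{"offset":[0,-0.01,-0.04],"spin":0},{"offset":[0,-0.01,-0.04],"spin":0},{"offset":[0,0,-0.02],"spin":0},{"offset":[0,0,0],"spin":0},{"offset":[0,0,0],"spin":0}]'
python3 n.py b4
python3 - <<'E'
from h import *
# setting plane + tilt check: fit nut side circle at several heights per chuck
pots=[(.615,-.0972),(.622,-.0215),(.6285,.0525),(.635,.1285)]
for cam in("side","wrist","top"):
    p=bot.capture(cam);w=cloud(p)
    for i,(x,y) in enumerate(pots):
        r=w-np.array([x,y,0.09]);m=(np.hypot(r[...,0],r[...,1])<.024)&(r[...,2]>0.012)&(r[...,2]<.02)
        q=r[m][:,2]
        print(cam,i,"flange top z", len(q), (np.median(q)+0.09).round(4) if len(q) else None)
E
```

```text
time_s: 40.6
position: [0.6349, 0.1294, 0.2966]
tcp_rot: [[-0.0, 0.0, 1.0], [0.0, 1.0, -0.0], [-1.0, 0.0, -0.0]]
force: [-0.7, -0.7, -0.2]
opening: 0.932
time_s: 41.8
position: [0.4556, 0.0894, 0.4178]
tcp_rot: [[0.004, 0.0, 1.0], [-0.0, 1.0, -0.0], [-1.0, -0.0, 0.004]]
force: [0.9, 0.5, 1.0]
opening: 0.999
tcp [0.4556 0.0894 0.4178] 41.8
top nut 462 [0.6294 0.1256 0.1471] mid [0.6333 0.1294 0.1463] [0.044 0.042 0.042] top 0.1641
top nut 442 [0.625  0.0518 0.144 ] mid [0.6271 0.0531 0.1472] [0.043 0.042 0.044] top 0.1658
top nut 458 [ 0.6165 -0.0225  0.1544] mid [ 0.6195 -0.0211  0.1456] [0.041 0.041 0.041] top 0.1648
top nut 430 [ 0.6107 -0.0953  0.1473] mid [ 0.6137 -0.0955  0.146 ] [0.041 0.041 0.042] top 0.1652
side nut 528 [ 0.6186 -0.0141  0.1478] mid [ 0.6218 -0.0195  0.1447] [0.042 0.039 0.039] top 0.163
side nut 496 [0.6252 0.0594 0.1412] mid [0.6285 0.0541 0.1458] [0.043 0.043 0.041] top 0.1642
side nut 581 [0.6291 0.1365 0.1438] mid [0.635  0.13   0.1456] [0.045 0.043 0.041] top 0.1623
wrist nut 2124 [0.627  0.1293 0.1456] mid [0.6328 0.1271 0.1455] [0.042 0.042 0.041] top 0.1626
wrist nut 1406 [0.6235 0.0585 0.1412] mid [0.6287 0.0551 0.1449] [0.044 0.036 0.04 ] top 0.162
side 0 flange top z 64 0.1062
side 1 flange top z 134 0.1057
side 2 flange top z 154 0.1058
side 3 flange top z 178 0.1058
wrist 0 flange top z 0 None
wrist 1 flange top z 46 0.1048
wrist 2 flange top z 509 0.1055
wrist 3 flange top z 530 0.1056
top 0 flange top z 94 0.1065
top 1 flange top z 99 0.1068
top 2 flange top z 109 0.1069
top 3 flange top z 86 0.1071
```

View pics/b4_side.png

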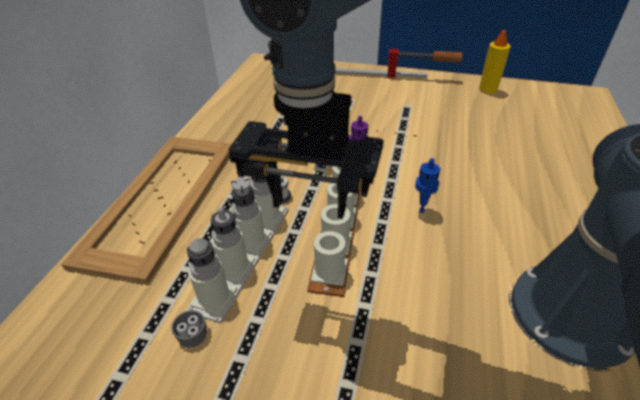

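View pics/b4_top.png

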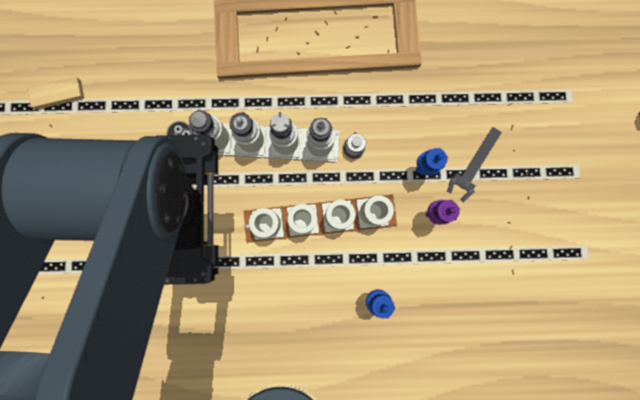

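The top view shows all four chucks in the rack (columns 200–320). T1 is next to the setter at (320,130), T2, T3 and T4 follow to the left, the stand is empty and the gripper is clear. Flange tops measure about 0.106 m, which means fully seated. Handing in.

```bash
python3 -c "
from rig import bot
print(bot.hand_in())"
```

```text
the job is handed in; nothing more can be done
None
```

I moved all four chucks from the stand to the rack and handed the job in at about 42 s. The leftmost chuck is in the pot next to the length setter, which stood at the robot's right, and the other three follow outwards in stand order.

I lowered each chuck until the force reading switched from the chuck's weight to about +4 to 6 N of contact, and only then let go.

**Last checks:**
- **Seating:** the flange tops read 0.105–0.107 m in all three cameras, against 0.106 m when fully seated. The wrist camera could not see the chuck next to the setter; the top and side views covered it.
- **Position:** each chuck axis is within about 3 mm of its pot centre.
- **Uprightness:** the pictures show all four upright. I did not measure their tilt.
- **Clearance:** the gripper was open and clear of everything, and the stand was empty.
- **Camera agreement:** the cameras differed by 1–3 mm on some positions. The wrist camera put held chucks about 3 mm off in y, while the side camera put them 1–2 mm off. All of them still went in without side load.

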